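# Load the reagent caddy for the next run

## Robot

A 6-joint arm with a two-finger parallel gripper is mounted at the origin on a cart in front of the work surface, level with it; the furniture and walls round the work are solid. World frame = base frame: x ahead of the robot, y to its left, z up, the work surface at z = 0. Lengths are in m, angles in rad, forces in N, time in s.
With the tool pointing down it reaches from about 0.425 to 0.95 m from the base axis. Payload 3.5 kg.
Tool frame: the origin (TCP) lies on the centre line of the jaws, within the pads' length; the fingertips stand 14 mm ahead of it and the grasp point (between the pads) lies 5 mm behind it (ctrl.tip_reach is the distance from the TCP to the fingertips, in m); z points along the fingers, y is the line along which they close (so a half turn about z gives the same grasp; the last joint's range is limited). The gripper opens to 85 mm and grips with 20 to 120 N. Pads are 22 mm wide; open, the fingers measure 114 mm over their backs; the gripper's body (76 mm by 85 mm) begins 54 mm behind the grasp point. The pads swing forward as they close: fully open they stand 13 mm farther back than shut.
Start: joints at [1.028, 0.286, 1.577, -0, 1.279, -0.15], TCP at [0.258, 0.624, 0.245] pointing down, gripper open.
Joint ranges: [-2.77, 2.77], [-0.9, 2.22], [0.21, 2.48], [-1.53, 4.67], [0.24, 2.81], [-2.84, 2.84]. Speed limits (rad/s): [2.79, 2.79, 3.14, 3.14, 3.14, 3.14].

## Interface

Orientations are given as a unit quaternion [x, y, z, w].
In Python, from plant import get_state, imaging, workorder, ctrl gives the robot as it stands. The module is installed in compiled form; this text tells all that it offers.
- The arm moves only by the shell command python3 -m jog 'ROWS' [FORCE]. ROWS is JSON, a list of rows, each a list of 7 numbers: the closure, from 0 (fully open) to 1 (shut), then the shift along the tool's x, y, z in mm, then the turn, a rotation vector about the tool's x, y, z in rad. In form: [[gripper, tx, ty, tz, ax, ay, az], ...]. A call has 1 to 12 rows; each row is the pose to reach, as a shift and turn from the pose commanded when the call began, along the tool's axes at that moment; what a row does not reach only later rows make up. A row lasts 1/10 s, in which the tool goes at most 50 mm and 8.59 degrees, less where a joint would pass 70% of its speed; a pose out of reach is approached as far as the arm can. A call with a gripper value outside its range is refused whole. The fingers move at their own pace and stop on an object; FORCE is the grip in N (left out, the last holds). Time passes only in rows, so rows that repeat a pose let the fingers close. It gives the time, the measured TCP pose, the force, the opening and the grip force at its end, in the units of the state.
- get_state(): the state, without advancing time (a new reading comes with each control period).
- imaging.read_camera(name): name is "side" or "top"; returns a dict with "image" (420x560x3 uint8, blue, green, red), "fx", "fy", "cx", "cy" (pixels), "R" (3x3) and "t" (3): a world point X has camera coordinates R X + t. Camera axes: x right, y down, z forward; pixel columns grow to the right and rows downward; lengths in m; the calibration is good to about 2 mm. A picture is of the moment at which its call begins. There is no depth.
- workorder.sign_off(): hands the job in; it is judged then, once.
The state is a dict: "time": time; "qpos": joint angles; "dq": joint speeds; "joint_efforts": joint torques, N m; "eef_pos": TCP position; "tcp_rot": TCP orientation; "contact_force": force on the tool from outside, world axes, zero at the start; "wrist_torque": the same for the moment, N m; "opening": opening from 0.0 (shut) to 1.0 (fully open); "finger_force": force on a finger pad.
Only numpy, scipy, OpenCV 4.12 (cv2) and the standard library are available. Lean on these libraries where they do the work, as an engineer would, in place of code of your own. Each camera call takes 0.05 s, during which the arm holds its last target. There are 200 camera calls.

## Task

Load the caddy for the next analyser run: stand the bottles with the red, the blue and the white cap, and the small brown bottle with the flat black cap, upright in the caddy, each down on the floor of the holder that has the colour of its cap. Leave the yellow-capped bottle and the brown dropper bottle standing where they are, and do not tip over any bottle.

Things in the scene. Friction and masses are not known exactly. Their poses are not given: they have to be found in the camera images.
- bottle_red_center (a point): White plastic reagent bottle with a red screw cap and a red label band, 42 mm across, 88 mm tall, straight-sided up to about 50 mm above its foot, narrower cap on top; collides as a plain cylinder 41 mm across and 80 mm tall; loose, about 90 g, stands upright. The point is on its axis half-way up (44 mm above its foot), z up. Not one of the similar bottles far away against the back wall at the right, which are out of reach and not part of the job.
- bottle_blue_center (a point): White plastic reagent bottle with a blue screw cap and a blue label band, 42 mm across, 88 mm tall, straight-sided up to about 50 mm above its foot, narrower cap on top; collides as a plain cylinder 41 mm across and 80 mm tall; loose, about 90 g, stands upright. The point is on its axis half-way up (44 mm above its foot), z up. Not one of the similar bottles far away against the back wall at the right, which are out of reach and not part of the job.
- bottle_white_center (a point): White plastic reagent bottle with a white screw cap and a green label band, 42 mm across, 88 mm tall, straight-sided up to about 50 mm above its foot, narrower cap on top; collides as a plain cylinder 41 mm across and 80 mm tall; loose, about 90 g, stands upright. The point is on its axis half-way up (44 mm above its foot), z up. Not one of the similar bottles far away against the back wall at the right, which are out of reach and not part of the job.
- bottle_brown_center (a point): Small brown glass bottle with a flat black screw cap, 30 mm across, 63 mm tall; collides as a plain cylinder 30 mm across and 58 mm tall; loose, about 50 g, stands upright. The point is on its axis half-way up (31.5 mm above its foot), z up. Not one of the similar bottles far away against the back wall at the right, which are out of reach and not part of the job.
- dropper_bottle_center (a point): Does not belong: brown dropper bottle with a black rubber teat on its cap and a coloured label, 33 mm across, 102 mm tall, loose. The point is on its axis half-way up (51 mm above its foot), z up. A fixed analyser about 180 mm high (white with a screen, blue-lidded unit at its left) stands straight ahead of the robot, behind the bottles and beside the caddy: carry things above it or round its front.
- bottle_yellow_center (a point): Does not belong: white bottle with a yellow screw cap and a yellow band, 42 mm across, 88 mm tall, loose. The point is on its axis half-way up (44 mm), z up. A fixed analyser about 180 mm high (white with a screen, blue-lidded unit at its left) stands straight ahead of the robot, behind the bottles and beside the caddy: carry things above it or round its front.
- seat_red (a point): Centre of the inner floor of the red holder, an open round red cup fixed in the caddy: 60 mm inside, 66 mm outside, its rim 12 mm above this point; this floor is 8.5 mm above the worktop. The caddy is a low grey tray (84 x 306 mm, walls 22 mm high, a loop handle at each end reaching 22 mm further) that stays put at the robot's left; its four holders stand in one straight row along its length, 72 mm apart centre to centre, in any order. z up.
- seat_blue (a point): Centre of the inner floor of the blue holder, an open round blue cup fixed in the caddy: 60 mm inside, 66 mm outside, its rim 12 mm above this point; this floor is 8.5 mm above the worktop. The caddy is a low grey tray (84 x 306 mm, walls 22 mm high, a loop handle at each end reaching 22 mm further) that stays put at the robot's left; its four holders stand in one straight row along its length, 72 mm apart centre to centre, in any order. z up.
- seat_white (a point): Centre of the inner floor of the white holder, an open round white cup fixed in the caddy: 60 mm inside, 66 mm outside, its rim 12 mm above this point; this floor is 8.5 mm above the worktop. The caddy is a low grey tray (84 x 306 mm, walls 22 mm high, a loop handle at each end reaching 22 mm further) that stays put at the robot's left; its four holders stand in one straight row along its length, 72 mm apart centre to centre, in any order. z up.
- seat_black (a point): Centre of the inner floor of the black holder, an open round black cup fixed in the caddy: 48 mm inside, 66 mm outside, its rim 12 mm above this point; this floor is 8.5 mm above the worktop. The caddy is a low grey tray (84 x 306 mm, walls 22 mm high, a loop handle at each end reaching 22 mm further) that stays put at the robot's left; its four holders stand in one straight row along its length, 72 mm apart centre to centre, in any order. z up.
There are look-alikes about, which are no part of the job. Leave any turquoise look-alike of the part that bears bottle_red_center alone.

How it is judged:
At the end, for the whole second after the job is handed in: Each of the four bottles stands upright (within 0.1 rad) and at rest on the floor of the holder of its cap's colour, its axis within 12 mm of the holder's centre and its height within 5 mm; the yellow-capped bottle and the dropper bottle stand upright within 20 mm of where they were (horizontal distance between bottle_red_center and seat_red below 0.012 m and z of bottle_red_center in the frame of seat_red between 0.039 and 0.049 m and angle between each of bottle_red_center, bottle_blue_center, bottle_white_center, bottle_brown_center, dropper_bottle_center, bottle_yellow_center's own z axis and vertical below 0.1 rad and linear speed of each of bottle_red, bottle_blue, bottle_white, bottle_brown, dropper_bottle, bottle_yellow below 0.02 m/s and horizontal distance between bottle_blue_center and seat_blue below 0.012 m and z of bottle_blue_center in the frame of seat_blue between 0.039 and 0.049 m and horizontal distance between bottle_white_center and seat_white below 0.012 m and z of bottle_white_center in the frame of seat_white between 0.039 and 0.049 m and horizontal distance between bottle_brown_center and seat_black below 0.012 m and z of bottle_brown_center in the frame of seat_black between 0.0265 and 0.0365 m and distance of each of dropper_bottle_center, bottle_yellow_center from where it was at the start of the episode below 0.02 m); the robot touches nothing.
It fails at once if the yellow-capped bottle or the dropper bottle is moved more than 20 mm (distance of any of dropper_bottle_center, bottle_yellow_center from where it was at the start of the episode above 0.02 m).
It fails at once if a bottle is tipped over (angle between any of bottle_red_center, bottle_blue_center, bottle_white_center, bottle_brown_center, dropper_bottle_center, bottle_yellow_center's own z axis and vertical above 0.7 rad).
It also fails if it takes over 120 s, if anything falls off the work surface, if the arm or the gripper's body presses on something with over 40 N, if the wrist force passes 120 N, or if a joint passes its speed limit or range.

## Working session

There is one attempt and no reset: what is moved stays moved. The work goes in short steps, Python scripts to look and compute and a shell command to move; the robot and the scene stay as the last step left them, time stands still between calls to the robot, and variables do not carry over. Pictures are saved under pics/ and viewed, at most 14 in all, crops included, and the job is handed in when it is done.

```bash
mkdir -p pics; python3 - <<'E'
from plant import get_state, imaging, ctrl
import cv2, numpy as np
for n in("top","side"):
    c=imaging.read_camera(n); cv2.imwrite(f"pics/{n}0.png",c["image"])
    R=np.array(c["R"]);print(n,c["fx"],c["cx"],c["cy"],"cam at",-R.T@np.array(c["t"]),R.round(3).tolist())
s=get_state();print(s, ctrl.tip_reach)
E
```

```text
top 409.657857290054 274.6358768025501 211.39478213881577 cam at [ 0.30333679 -0.14202952  1.38127195] [[0.055, -0.999, 0.001], [-0.978, -0.054, -0.2], [0.199, 0.01, -0.98]]
side 421.8206746677804 280.4521264014949 207.57992054043132 cam at [-0.07527895 -1.27925748  0.75554486] [[0.872, -0.49, -0.014], [-0.232, -0.387, -0.893], [0.432, 0.781, -0.451]]
{'time': 0.1, 'qpos': array([ 1.02801543e+00,  2.87120130e-01,  1.57807244e+00,  4.05250911e-06,
        1.27859553e+00, -1.49992220e-01]), 'dq': array([ 0.00022121, -0.00306443, -0.00073425, -0.00134521,  0.00031428,
        0.00038487]), 'joint_efforts': array([ 9.54997377e-04, -4.07297766e+01, -2.93698561e+01, -1.25932256e-04,
        3.40507526e-03,  1.14943822e-05]), 'eef_pos': array([0.25803125, 0.62310709, 0.2440341 ]), 'tcp_rot': array([ 1.95134717e-01,  9.80775834e-01, -1.03186503e-03, -3.74502496e-04]), 'contact_force': array([-0.14876466,  0.627081  ,  0.0554428 ]), 'wrist_torque': array([-0.02785953, -0.01888399,  0.01915252]), 'finger_force': 0.0, 'opening': 0.9962735871073607} 0.014
```

View pics/top0.png

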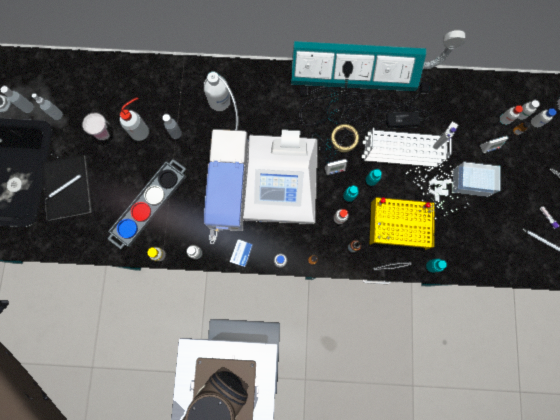

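View pics/side0.png

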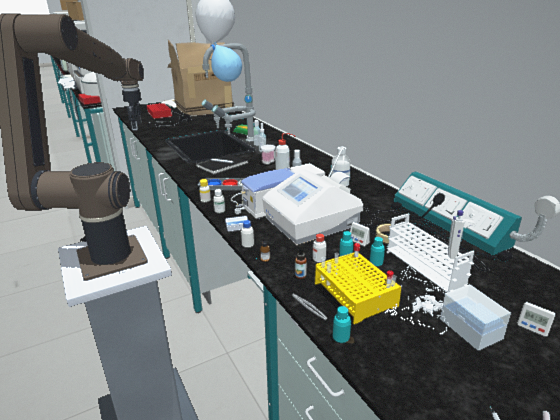

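The top view shows yellow (153,254), white (193,252), blue (280,259), small brown (312,259), dropper (354,246) and red (342,215). The turquoise bottles are at (351,193), (374,177) and (437,266), and the far look-alikes are at (510–550,110). The holders are blue (127,229), red (141,211), white (156,195) and black (168,178). In the side view the small brown bottle is at (265,253) with a flat cap, and the dropper is at (300,263). I'll confirm these in enlarged crops.

```bash
python3 - <<'E'
import cv2
t=cv2.imread("pics/top0.png");s=cv2.imread("pics/side0.png")
def crop(i,x,y,w,h,k,n):cv2.imwrite(n,cv2.resize(i[y:y+h,x:x+w],None,fx=k,fy=k,interpolation=cv2.INTER_CUBIC))
a=cv2.resize(t[150:270,100:230],None,fx=5,fy=5,interpolation=cv2.INTER_CUBIC);cv2.imwrite("pics/c1.png",a)
crop(t,260,200,120,80,6,"pics/c2.png"); crop(s,190,170,150,115,5,"pics/c3.png")
E
```

```text
(no output)
```

View pics/c1.png

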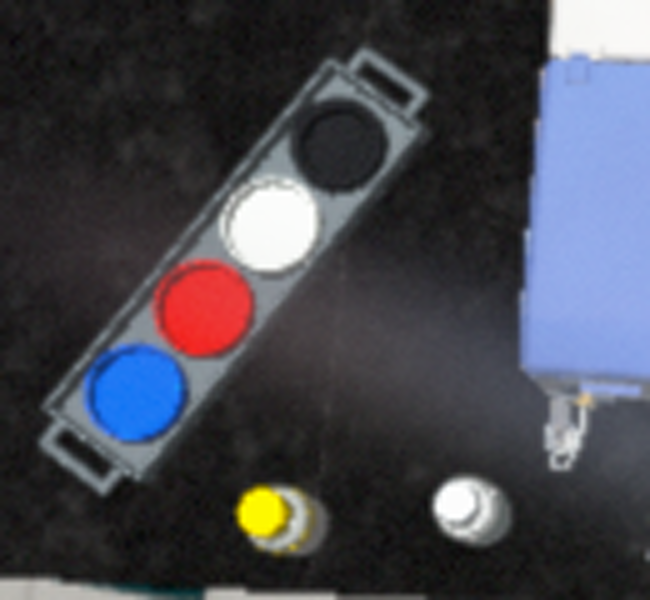

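View pics/c2.png

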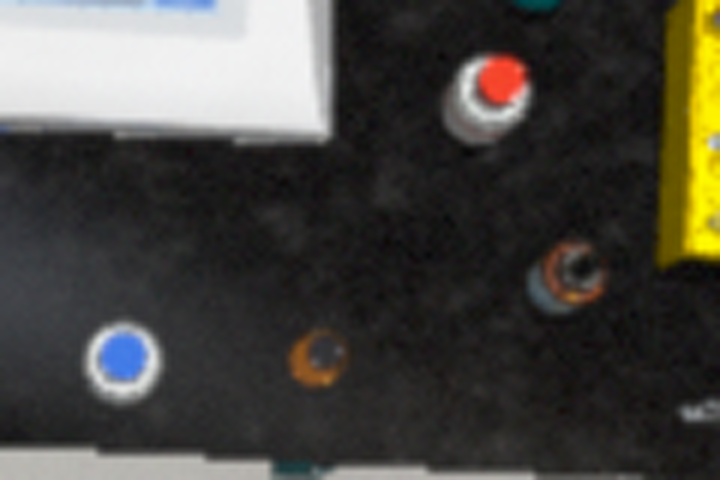

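View pics/c3.png

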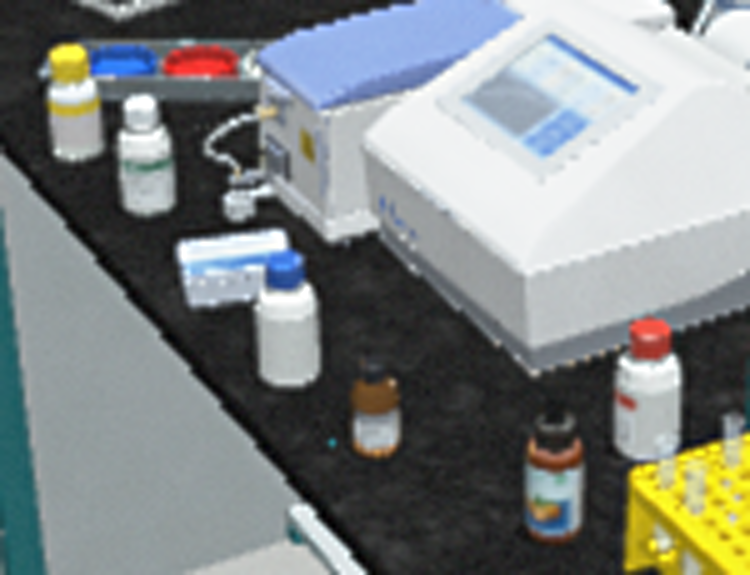

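```bash
cat > h.py <<'E'
import numpy as np
from plant import get_state, imaging
from scipy.spatial.transform import Rotation as Ro
def ray(c,u,v,z):
    R=np.array(c["R"]);t=np.array(c["t"]);o=-R.T@t
    d=R.T@np.array([(u-c["cx"])/c["fx"],(v-c["cy"])/c["fy"],1]);return o+d*(z-o[2])/d[2]
def proj(c,X):
    p=np.array(c["R"])@np.array(X)+np.array(c["t"]);return np.array([c["fx"]*p[0]/p[2]+c["cx"],c["fy"]*p[1]/p[2]+c["cy"]])
def togo(target,yaw=None):
    """target TCP world; yaw = world direction angle of closing line. prints shift mm in tool axes & turn"""
    s=get_state();R=Ro.from_quat(s["tcp_rot"]).as_matrix()
    d=R.T@(np.array(target)-s["eef_pos"])*1000
    out=[d.round(1)]
    if yaw is not None:
        a=np.arctan2(R[1,1],R[0,1]); dy=(yaw-a+np.pi/2)%np.pi-np.pi/2; out.append(("turn about tool z",round(-dy,3)))
    return out
E
python3 - <<'E'
from h import *
c=imaging.read_camera("top");s=imaging.read_camera("side")
q=lambda X,k,o:(X+.5)/k-.5+o
for n,X,Y,k,ox,oy,z in[("yellow",263,512,5,100,150,.088),("white",458,507,5,100,150,.088),("blue",123,356,6,260,200,.088),("brown",325,351,6,260,200,.063),("drop",580,267,6,260,200,.1),("red",502,80,6,260,200,.088)]:
    p=ray(c,q(X,k,ox),q(Y,k,oy),z);u=proj(s,p);f=proj(s,[p[0],p[1],0]);
    print(n,p.round(4),"r",np.hypot(*p[:2]).round(3),"side crop cap",((u-[190,170])*5).round(),"foot",((f-[190,170])*5).round())
P=np.array([ray(c,q(X,5,100),q(Y,5,150),.0205) for X,Y in[(136,392),(205,307),(270,225),(340,146)]])
print(P.round(4),np.linalg.norm(np.diff(P,axis=0),axis=1))
d=P[3]-P[0];d/=np.linalg.norm(d);m=P.mean(0)
for n,i in zip("brwk",range(4)):print(n,(m+d*.072*(i-1.5)).round(4))
print("yaw row",np.arctan2(d[1],d[0]))
st=get_state();print(Ro.from_quat(st["tcp_rot"]).as_matrix().round(3))
E
```

```text
yellow [0.4148 0.2501 0.088 ] r 0.484 side crop cap [66. 53.] foot [ 76. 151.]
white [0.4247 0.1275 0.088 ] r 0.443 side crop cap [134. 104.] foot [143. 206.]
blue [ 0.4151 -0.1542  0.088 ] r 0.443 side crop cap [279. 259.] foot [286. 373.]
brown [ 0.4258 -0.2622  0.063 ] r 0.5 side crop cap [370. 361.] foot [373. 445.]
drop [ 0.4735 -0.3906  0.1   ] r 0.614 side crop cap [542. 384.] foot [541. 525.]
red [ 0.5737 -0.3496  0.088 ] r 0.672 side crop cap [645. 326.] foot [642. 445.]
[[0.4963 0.365  0.0205]
 [0.5569 0.3257 0.0205]
 [0.6162 0.2882 0.0205]
 [0.6746 0.2464 0.0205]] [0.07221024 0.0702077  0.07180955]
b [0.4961 0.3661 0.0205]
r [0.556  0.3262 0.0205]
w [0.616  0.2864 0.0205]
k [0.6759 0.2465 0.0205]
yaw row -0.5869471397007989
[[-0.924  0.383 -0.001]
 [ 0.383  0.924 -0.001]
 [ 0.    -0.001 -1.   ]]
```

Every bottle is confirmed: the crops show the flat cap on the small brown one and the teat on the dropper. I'll check clearance around the red bottle and the black seat, and work out the first move.

```bash
python3 - <<'E'
from h import *
c=imaging.read_camera("top")
f=lambda u,v,z:ray(c,u,v,z).round(3)[:2]
print("turq",f(351,190,.088),"rack corner",f(371,240,.06),f(372,200,.06),"analyser corner",f(315,222,.06),f(315,222,0),f(317,150,.15))
print("blue unit left",f(205,224,.15),f(205,224,.1),f(211,135,.15))
print(togo([.575,-.350,.25],.984),togo([.258,.0,.25],.984))
E
```

```text
turq [ 0.651 -0.373] rack corner [ 0.495 -0.446] [ 0.628 -0.448] analyser corner [ 0.544 -0.262] [ 0.555 -0.268] [ 0.759 -0.252]
blue unit left [0.503 0.08 ] [0.511 0.089] [0.791 0.087]
[array([-665.3, -777.9,   -4.6]), ('turn about tool z', np.float64(0.194))] [array([-238.4, -575.9,   -4.7]), ('turn about tool z', np.float64(0.194))]
```

```bash
python3 -m jog '[[0,-348,-206,-45,0,0,0.194],[0,-348,-206,-45,0,0,0.194],[0,-348,-206,-45,0,0,0.194],[0,-348,-206,-45,0,0,0.194],[0,-348,-206,-45,0,0,0.194],[0,-348,-206,-45,0,0,0.194],[0,-348,-206,-45,0,0,0.194],[0,-348,-206,-45,0,0,0.194],[0,-348,-206,-45,0,0,0.194],[0,-348,-206,-45,0,0,0.194],[0,-348,-206,-45,0,0,0.194]]' 40; python3 -c "
from h import *
print(togo([.575,-.350,.29],.984))"
```

```text
time: 1.35
eef_pos: [0.5003, 0.3007, 0.2899]
tcp_rot: [0.289, 0.957, 0.0, -0.001]
contact_force: [-0.4, 0.7, 0.6]
opening: 0.998
finger_force: 0.0
[array([-4.223e+02, -5.007e+02, -4.000e-01]), ('turn about tool z', np.float64(0.0))]
```

```bash
python3 -m jog '[[0,-422,-501,0,0,0,0],[0,-422,-501,0,0,0,0],[0,-422,-501,0,0,0,0],[0,-422,-501,0,0,0,0],[0,-422,-501,0,0,0,0],[0,-422,-501,0,0,0,0],[0,-422,-501,0,0,0,0],[0,-422,-501,0,0,0,0],[0,-422,-501,0,0,0,0],[0,-422,-501,0,0,0,0],[0,-422,-501,0,0,0,0],[0,-422,-501,0,0,0,0]]'; python3 -c "
from h import *
print(togo([.575,-.350,.29],.984))"
```

```text
time: 2.55
eef_pos: [0.5696, -0.2956, 0.2899]
tcp_rot: [0.288, 0.958, 0.0, -0.0]
contact_force: [1.2, 1.1, 0.2]
opening: 1.001
finger_force: 0.0
[array([-34.4, -42.4,  -0.1]), ('turn about tool z', np.float64(0.003))]
```

```bash
python3 -m jog '[[0,-34,-42,0,0,0,0],[0,-34,-42,0,0,0,0],[0,-34,-42,50,0,0,0],[0,-34,-42,100,0,0,0],[0,-34,-42,150,0,0,0],[0,-34,-42,180,0,0,0],[0,-34,-42,210,0,0,0],[0,-34,-42,240,0,0,0],[0,-34,-42,254,0,0,0],[0,-34,-42,254,0,0,0]]'; python3 -c "
from h import *
import cv2
a=imaging.read_camera('side')['image'][160:300,220:420];b=imaging.read_camera('top')['image'][150:290,260:460]
cv2.imwrite('pics/g1.png',cv2.resize(np.vstack([a,b]),None,fx=2.1,fy=2.1,interpolation=2))
cv2.imwrite('pics/g1.png',cv2.resize(np.hstack([a,b]),None,fx=2,fy=2,interpolation=2))"
```

```text
time: 3.55
eef_pos: [0.573, -0.3467, 0.0334]
tcp_rot: [0.288, 0.958, 0.001, -0.003]
contact_force: [0.3, 0.8, -0.5]
opening: 1.0
finger_force: 0.0
```

View pics/g1.png

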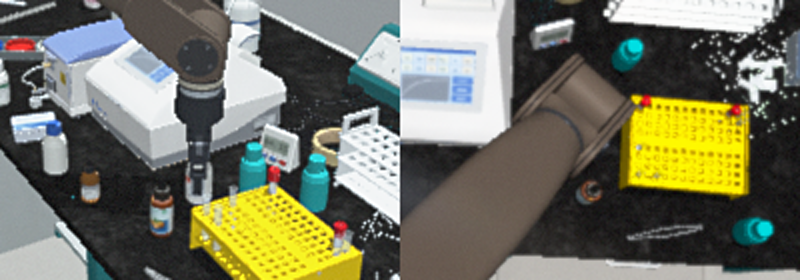

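The red bottle (crop 200,185) sits between the jaws, clear of the turquoise bottle, the rack and the dropper. I'll close the jaws and lift.

```bash
python3 -m jog '[[0.8,0,0,0,0,0,0],[0.8,0,0,0,0,0,0],[0.8,0,0,0,0,0,0],[0.8,0,0,0,0,0,0],[0.8,0,0,0,0,0,0],[0.8,0,0,0,0,0,0],[0.8,0,0,-5,0,0,0],[0.8,0,0,-20,0,0,0],[0.8,0,0,-50,0,0,0],[0.8,0,0,-100,0,0,0],[0.8,0,0,-150,0,0,0],[0.8,0,0,-200,0,0,0]]' 40;  python3 -c "
from h import *
print(togo([.500,-.08,.27],.984))
print(togo([.556,.326,.27],.984))"
```

```text
time: 4.85
eef_pos: [0.5733, -0.3494, 0.2384]
tcp_rot: [0.289, 0.957, 0.0, -0.0]
contact_force: [0.7, -0.9, -0.9]
opening: 0.475
finger_force: 40.5
[array([210.2, 183.8, -31.4]), ('turn about tool z', np.float64(-0.0))]
[array([388.4, 552.9, -31.3]), ('turn about tool z', np.float64(-0.0))]
```

```bash
python3 -m jog '[[0.8,0,0,-40,0,0,0],[0.8,388,553,-40,0,0,0],[0.8,388,553,-40,0,0,0],[0.8,388,553,-40,0,0,0],[0.8,388,553,-40,0,0,0],[0.8,388,553,-40,0,0,0],[0.8,388,553,-40,0,0,0],[0.8,388,553,-40,0,0,0],[0.8,388,553,-40,0,0,0],[0.8,388,553,-40,0,0,0],[0.8,388,553,-40,0,0,0],[0.8,388,553,-40,0,0,0]]';  python3 -c "
from h import *
print(togo([.556,.326,.27],.984))"
```

```text
time: 6.05
eef_pos: [0.5592, 0.2019, 0.2769]
tcp_rot: [0.289, 0.957, 0.0, 0.0]
contact_force: [-0.1, 0.5, -0.4]
opening: 0.476
finger_force: 40.6
[array([ 71.4, 101.5,   6.9]), ('turn about tool z', np.float64(0.0))]
```

```bash
python3 -m jog '[[0.8,71,101,0,0,0,0],[0.8,71,101,0,0,0,0],[0.8,71,101,0,0,0,0],[0.8,71,101,50,0,0,0],[0.8,71,101,100,0,0,0],[0.8,71,101,150,0,0,0],[0.8,71,101,180,0,0,0],[0.8,71,101,190,0,0,0],[0.8,71,101,190,0,0,0]]';  python3 -c "
from h import *
import cv2
print(togo([.556,.326,.0445],.984))
c=imaging.read_camera('side');d=imaging.read_camera('top')
print(proj(c,[.556,.326,.0085]),proj(d,[.556,.326,.0085]))
a=c['image'][140:200,190:270];b=d['image'][170:240,100:180]
cv2.imwrite('pics/p1.png',cv2.resize(np.vstack([a,b]),None,fx=4.6,fy=4.6,interpolation=2))"
```

```text
time: 6.95
eef_pos: [0.5559, 0.323, 0.085]
tcp_rot: [0.289, 0.957, -0.001, -0.001]
contact_force: [-0.3, -0.0, 0.2]
opening: 0.481
finger_force: 40.7
[array([ 1.5,  2.7, 40.5]), ('turn about tool z', np.float64(-0.0))]
[229.36358627 184.83983645] [141.59835125 211.94409389]
```

View pics/p1.png

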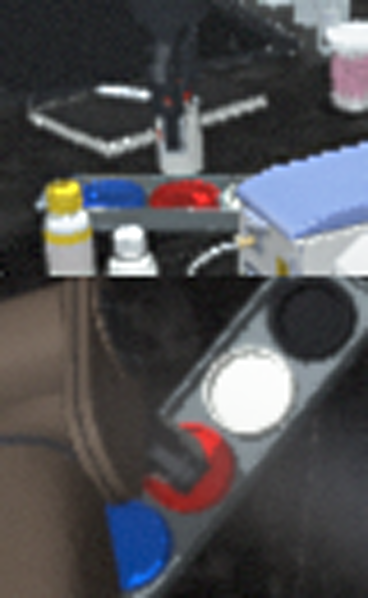

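```bash
python3 -m jog '[[0.8,0,1,15,0,0,0],[0.8,0,1,30,0,0,0],[0.8,0,1,36,0,0,0],[0.8,0,1,40,0,0,0],[0.8,0,1,40,0,0,0],[0.8,0,1,40,0,0,0]]'
```

```text
time: 7.65
eef_pos: [0.5575, 0.3242, 0.0465]
tcp_rot: [0.289, 0.957, -0.0, -0.0]
contact_force: [-1.0, -0.0, 1.3]
opening: 0.474
finger_force: 40.9
```

```bash
python3 -m jog '[[0.8,2,1,1,0,0,0],[0.8,2,1,2,0,0,0],[0.8,2,1,2,0,0,0],[0.8,2,1,2,0,0,0]]'
```

```text
time: 8.05
eef_pos: [0.5574, 0.326, 0.0464]
tcp_rot: [0.289, 0.957, -0.0, 0.001]
contact_force: [-1.1, -3.1, 8.2]
opening: 0.475
finger_force: 41.4
```

On the floor of the holder (8 N of contact). I'll open and retreat.

```bash
python3 -m jog '[[0.5,0,0,-1,0,0,0],[0.2,0,0,-1,0,0,0],[0,0,0,-1,0,0,0],[0,0,0,-1,0,0,0],[0,0,0,-1,0,0,0],[0,0,0,-20,0,0,0],[0,0,0,-60,0,0,0],[0,0,0,-110,0,0,0],[0,0,0,-160,0,0,0],[0,0,0,-210,0,0,0],[0,0,0,-210,0,0,0]]';  python3 -c "
from h import *
print(togo([.427,-.2625,.26],.984))
print(togo([.48,.0,.26],.984))"
```

```text
time: 9.15
eef_pos: [0.5601, 0.3278, 0.2653]
tcp_rot: [0.289, 0.957, 0.006, 0.007]
contact_force: [0.1, 0.3, 0.4]
opening: 1.005
finger_force: 0.0
[array([-215.8, -565.4,   -0.9]), ('turn about tool z', np.float64(0.0))]
[array([-114.7, -317.4,    1.8]), ('turn about tool z', np.float64(0.0))]
```

```bash
python3 -m jog '[[0,-216,-565,0,0,0,0],[0,-216,-565,0,0,0,0],[0,-216,-565,0,0,0,0],[0,-216,-565,0,0,0,0],[0,-216,-565,0,0,0,0],[0,-216,-565,0,0,0,0],[0,-216,-565,0,0,0,0],[0,-216,-565,0,0,0,0],[0,-216,-565,0,0,0,0],[0,-216,-565,0,0,0,0],[0,-216,-565,0,0,0,0],[0,-216,-565,0,0,0,0]]'; python3 -m jog '[[0,-3,-8,0,0,0,0],[0,-3,-8,0,0,0,0],[0,-3,-8,0,0,0,0]]'; python3 -c "
from h import *
import cv2
print(togo([.427,-.2625,.033],.984))
a=imaging.read_camera('side')['image'][150:190,200:280];b=imaging.read_camera('top')['image'][170:240,100:180]
cv2.imwrite('pics/p2.png',cv2.resize(np.vstack([a,b]),None,fx=5,fy=5,interpolation=2))"
```

```text
time: 10.35
eef_pos: [0.4234, -0.2609, 0.254]
tcp_rot: [0.289, 0.957, 0.0, 0.0]
contact_force: [0.9, 0.3, -0.1]
opening: 0.999
finger_force: 0.0
time: 10.65
eef_pos: [0.4225, -0.2665, 0.2538]
tcp_rot: [0.289, 0.957, 0.001, -0.0]
contact_force: [0.2, 0.4, -0.4]
opening: 0.999
finger_force: 0.0
[array([ -1.8,   5.7, 220.8]), ('turn about tool z', np.float64(0.0))]
```

View pics/p2.png

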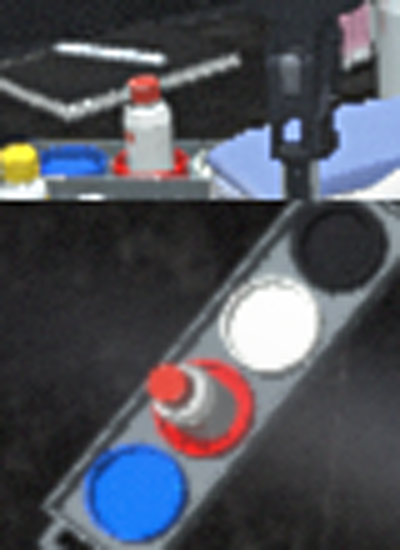

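```bash
python3 -c "
from h import *
d=imaging.read_camera('top')
print(ray(d,133.2,206.2,.0965))"; python3 -m jog '[[0,-2,6,0,0,0,0],[0,-2,6,50,0,0,0],[0,-2,6,100,0,0,0],[0,-2,6,140,0,0,0],[0,-2,6,170,0,0,0],[0,-2,6,200,0,0,0],[0,-2,6,215,0,0,0],[0,-2,6,221,0,0,0],[0,-2,6,221,0,0,0],[0,-2,6,221,0,0,0]]'
```

```text
[0.55703606 0.32513417 0.0965    ]
time: 11.8
eef_pos: [0.4284, -0.2639, 0.0344]
tcp_rot: [0.289, 0.957, -0.0, 0.001]
contact_force: [0.4, 0.4, 0.6]
opening: 0.997
finger_force: 0.0
```

Red is within about 1–2 mm of its holder's centre. Next I'll close on the brown bottle and lift it.

```bash
python3 -m jog '[[0.9,0,0,0,0,0,0],[0.9,0,0,0,0,0,0],[0.9,0,0,0,0,0,0],[0.9,0,0,0,0,0,0],[0.9,0,0,0,0,0,0],[0.9,0,0,0,0,0,0],[0.9,0,0,0,0,0,0],[0.9,0,0,-5,0,0,0],[0.9,0,0,-25,0,0,0],[0.9,0,0,-75,0,0,0],[0.9,0,0,-125,0,0,0],[0.9,0,0,-175,0,0,0]]' 40; python3 -m jog '[[0.9,0,0,-50,0,0,0],[0.9,0,0,-60,0,0,0],[0.9,0,0,-60,0,0,0]]'; python3 -c "
from h import *
print(togo([.676,.2465,.27],.984))"
```

```text
time: 13.0
eef_pos: [0.4267, -0.263, 0.2093]
tcp_rot: [0.289, 0.957, 0.0, -0.001]
contact_force: [1.0, -0.3, -0.6]
opening: 0.34
finger_force: 39.6
time: 13.3
eef_pos: [0.4281, -0.2643, 0.2708]
tcp_rot: [0.289, 0.957, -0.001, 0.002]
contact_force: [-0.6, 0.5, -0.8]
opening: 0.339
finger_force: 39.6
[array([ 7.640e+01,  5.626e+02, -1.000e-01]), ('turn about tool z', np.float64(0.0))]
```

```bash
python3 -m jog '[[0.9,76,563,0,0,0,0],[0.9,76,563,0,0,0,0],[0.9,76,563,0,0,0,0],[0.9,76,563,0,0,0,0],[0.9,76,563,0,0,0,0],[0.9,76,563,0,0,0,0],[0.9,76,563,0,0,0,0],[0.9,76,563,0,0,0,0],[0.9,76,563,0,0,0,0],[0.9,76,563,0,0,0,0],[0.9,76,563,0,0,0,0],[0.9,76,563,0,0,0,0]]'; python3 -m jog '[[0.9,0,0,0,0,0,0],[0.9,0,0,0,0,0,0],[0.9,0,0,0,0,0,0]]'; python3 -c "
from h import *
print(togo([.676,.2465,.0435],.984))"
```

```text
time: 14.5
eef_pos: [0.6751, 0.2512, 0.2627]
tcp_rot: [0.288, 0.958, -0.001, -0.003]
contact_force: [-0.4, -0.5, -1.0]
opening: 0.337
finger_force: 39.9
time: 14.8
eef_pos: [0.6751, 0.246, 0.2664]
tcp_rot: [0.29, 0.957, -0.001, -0.001]
contact_force: [-0.5, -0.1, -0.7]
opening: 0.339
finger_force: 39.9
[array([ -0.9,   1.5, 222.9]), ('turn about tool z', np.float64(-0.001))]
```

```bash
python3 -m jog '[[0.9,-1,1,50,0,0,0],[0.9,-1,1,100,0,0,0],[0.9,-1,1,150,0,0,0],[0.9,-1,1,190,0,0,0],[0.9,-1,1,205,0,0,0],[0.9,-1,1,213,0,0,0],[0.9,-1,1,218,0,0,0],[0.9,-1,1,221,0,0,0],[0.9,-1,1,221,0,0,0],[0.9,-1,1,221,0,0,0]]'
```

```text
time: 15.8
eef_pos: [0.6784, 0.2479, 0.0493]
tcp_rot: [0.289, 0.957, 0.001, 0.001]
contact_force: [-0.5, -0.5, -0.4]
opening: 0.341
finger_force: 39.8
```

```bash
python3 -m jog '[[0.9,1,-2,2,0,0,0],[0.9,1,-2,4,0,0,0],[0.9,1,-2,5,0,0,0],[0.9,1,-2,6,0,0,0],[0.9,1,-2,6,0,0,0],[0.9,1,-2,6,0,0,0]]'
```

```text
time: 16.4
eef_pos: [0.6755, 0.2466, 0.0425]
tcp_rot: [0.289, 0.957, -0.0, -0.0]
contact_force: [-2.8, -0.8, 4.6]
opening: 0.34
finger_force: 40.3
```

Contact (4.6 N). I'll release, retreat and head for the blue bottle.

```bash
python3 -m jog '[[0.6,0,0,-1,0,0,0],[0.3,0,0,-1,0,0,0],[0,0,0,-1,0,0,0],[0,0,0,-1,0,0,0],[0,0,0,-1,0,0,0],[0,0,0,-1,0,0,0],[0,0,0,-20,0,0,0],[0,0,0,-60,0,0,0],[0,0,0,-110,0,0,0],[0,0,0,-160,0,0,0],[0,0,0,-210,0,0,0],[0,0,0,-230,0,0,0]]';  python3 -c "
from h import *
print(togo([.416,-.155,.27],.984))"
```

```text
time: 17.6
eef_pos: [0.6775, 0.247, 0.2817]
tcp_rot: [0.289, 0.957, 0.003, 0.006]
contact_force: [1.2, 0.1, 0.6]
opening: 1.002
finger_force: 0.0
[array([  -4.7, -479.6,    7.2]), ('turn about tool z', np.float64(0.0))]
```

```bash
python3 -m jog '[[0,-5,-479,5,0,0,0],[0,-5,-479,5,0,0,0],[0,-5,-479,5,0,0,0],[0,-5,-479,5,0,0,0],[0,-5,-479,5,0,0,0],[0,-5,-479,5,0,0,0],[0,-5,-479,5,0,0,0],[0,-5,-479,5,0,0,0],[0,-5,-479,5,0,0,0],[0,-5,-479,5,0,0,0],[0,-5,-479,5,0,0,0],[0,-5,-479,5,0,0,0]]'; python3 -c "
from h import *
import cv2
print(togo([.416,-.155,.036],.984))
a=imaging.read_camera('side')['image'][150:190,200:280];b=imaging.read_camera('top')['image'][160:240,100:180]
cv2.imwrite('pics/p3.png',cv2.resize(np.vstack([a,b]),None,fx=5,fy=5,interpolation=2))"
```

```text
time: 18.8
eef_pos: [0.4142, -0.1556, 0.2677]
tcp_rot: [0.29, 0.957, -0.0, 0.001]
contact_force: [-0.3, 0.2, -0.3]
opening: 0.999
finger_force: 0.0
[array([ -0.6,   1.3, 231.7]), ('turn about tool z', np.float64(-0.002))]
```

View pics/p3.png

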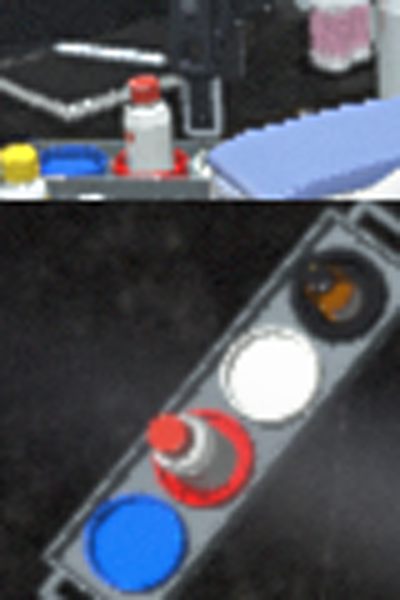

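Brown stands upright in the black holder, with its cap at crop (316,280). Now down onto blue.

```bash
python3 -c "
from h import *
d=imaging.read_camera('top')
print(ray(d,162.8,175.6,.0715))"; python3 -m jog '[[0,0,1,50,0,0,0],[0,0,1,100,0,0,0],[0,0,1,140,0,0,0],[0,0,1,170,0,0,0],[0,0,1,200,0,0,0],[0,0,1,220,0,0,0],[0,0,1,231,0,0,0],[0,0,1,231,0,0,0],[0,0,1,231,0,0,0]]'; python3 -m jog '[[0.8,0,0,0,0,0,0],[0.8,0,0,0,0,0,0],[0.8,0,0,0,0,0,0],[0.8,0,0,0,0,0,0],[0.8,0,0,0,0,0,0],[0.8,0,0,0,0,0,0]]'
```

```text
[0.67079496 0.24891863 0.0715    ]
time: 19.85
eef_pos: [0.4157, -0.1544, 0.0361]
tcp_rot: [0.289, 0.957, -0.0, 0.001]
contact_force: [0.1, 0.2, -0.8]
opening: 0.996
finger_force: 0.0
time: 20.45
eef_pos: [0.4155, -0.1548, 0.0363]
tcp_rot: [0.289, 0.957, -0.0, 0.001]
contact_force: [-1.3, 0.5, 6.6]
opening: 0.477
finger_force: 39.3
```

```bash
python3 -m jog '[[0.8,0,0,-5,0,0,0],[0.8,0,0,-25,0,0,0],[0.8,0,0,-75,0,0,0],[0.8,0,0,-125,0,0,0],[0.8,0,0,-175,0,0,0],[0.8,0,0,-225,0,0,0],[0.8,0,0,-235,0,0,0],[0.8,0,0,-235,0,0,0]]'; python3 -c "
from h import *
print(togo([.496,.366,.27],.984))"
```

```text
time: 21.25
eef_pos: [0.4156, -0.1548, 0.2727]
tcp_rot: [0.289, 0.957, -0.001, 0.002]
contact_force: [0.1, -0.1, -0.9]
opening: 0.475
finger_force: 39.6
[array([221.5, 478.2,   1.5]), ('turn about tool z', np.float64(0.0))]
```

```bash
python3 -m jog '[[0.8,221,478,0,0,0,0],[0.8,221,478,0,0,0,0],[0.8,221,478,0,0,0,0],[0.8,221,478,0,0,0,0],[0.8,221,478,0,0,0,0],[0.8,221,478,0,0,0,0],[0.8,221,478,0,0,0,0],[0.8,221,478,0,0,0,0],[0.8,221,478,0,0,0,0],[0.8,221,478,0,0,0,0],[0.8,221,478,0,0,0,0],[0.8,221,478,0,0,0,0]]'; python3 -m jog '[[0.8,0,0,50,0,0,0],[0.8,0,0,100,0,0,0],[0.8,0,0,140,0,0,0],[0.8,0,0,165,0,0,0],[0.8,0,0,180,0,0,0],[0.8,0,0,180,0,0,0]]'; python3 -c "
from h import *
print(togo([.496,.366,.046],.984))"
```

```text
time: 22.45
eef_pos: [0.4938, 0.3684, 0.2656]
tcp_rot: [0.287, 0.958, -0.002, -0.003]
contact_force: [-0.9, -1.1, -0.1]
opening: 0.472
finger_force: 39.8
time: 23.05
eef_pos: [0.493, 0.3639, 0.0861]
tcp_rot: [0.29, 0.957, -0.003, -0.003]
contact_force: [-0.6, 0.2, -0.2]
opening: 0.475
finger_force: 39.8
[array([-1.5,  3.6, 40.1]), ('turn about tool z', np.float64(-0.001))]
```

```bash
python3 -m jog '[[0.8,-1,2,15,0,0,0],[0.8,-1,2,28,0,0,0],[0.8,-1,2,36,0,0,0],[0.8,-1,2,38,0,0,0],[0.8,-1,2,40,0,0,0],[0.8,-1,2,40,0,0,0]]'; python3 -c "
from h import *
print(togo([.496,.366,.045],.984))"
```

```text
time: 23.65
eef_pos: [0.4976, 0.3673, 0.0506]
tcp_rot: [0.289, 0.957, 0.0, 0.0]
contact_force: [-0.5, -0.2, -1.0]
opening: 0.475
finger_force: 39.8
[array([ 0.6, -2. ,  5.6]), ('turn about tool z', np.float64(0.0))]
```

```bash
python3 -m jog '[[0.8,1,-2,2,0,0,0],[0.8,1,-2,4,0,0,0],[0.8,1,-2,5,0,0,0],[0.8,1,-2,6,0,0,0],[0.8,1,-2,6,0,0,0],[0.8,1,-2,6,0,0,0]]'
```

```text
time: 24.25
eef_pos: [0.4956, 0.3661, 0.0449]
tcp_rot: [0.289, 0.957, -0.0, 0.0]
contact_force: [-1.9, -1.9, 3.3]
opening: 0.475
finger_force: 40.1
```

```bash
python3 -m jog '[[0.5,0,0,-1,0,0,0],[0.2,0,0,-1,0,0,0],[0,0,0,-1,0,0,0],[0,0,0,-1,0,0,0],[0,0,0,-1,0,0,0],[0,0,0,-20,0,0,0],[0,0,0,-60,0,0,0],[0,0,0,-110,0,0,0],[0,0,0,-160,0,0,0],[0,0,0,-205,0,0,0],[0,0,0,-205,0,0,0],[0,0,0,-205,0,0,0]]';  python3 -c "
from h import *
print(togo([.426,.127,.25],.984))"
```

```text
time: 25.45
eef_pos: [0.4961, 0.3664, 0.2514]
tcp_rot: [0.289, 0.957, 0.001, 0.001]
contact_force: [0.1, -0.6, 0.2]
opening: 1.001
finger_force: 0.0
[array([ -74.1, -238.2,    0.7]), ('turn about tool z', np.float64(0.0))]
```

```bash
python3 -m jog '[[0,-74,-238,0,0,0,0],[0,-74,-238,0,0,0,0],[0,-74,-238,0,0,0,0],[0,-74,-238,0,0,0,0],[0,-74,-238,0,0,0,0],[0,-74,-238,0,0,0,0],[0,-74,-238,50,0,0,0],[0,-74,-238,100,0,0,0],[0,-74,-238,120,0,0,0],[0,-74,-238,120,0,0,0]]'; python3 -c "
from h import *
print(togo([.426,.127,.036],.984))"
```

```text
time: 26.45
eef_pos: [0.4211, 0.1271, 0.1237]
tcp_rot: [0.289, 0.957, -0.002, -0.006]
contact_force: [-0.4, -0.1, -0.2]
opening: 0.999
finger_force: 0.0
[array([-5. ,  3.3, 87.7]), ('turn about tool z', np.float64(0.0))]
```

```bash
python3 -m jog '[[0,0,0,0,0,0,0],[0,0,0,30,0,0,0],[0,0,0,60,0,0,0],[0,0,0,85,0,0,0],[0,0,0,94,0,0,0],[0,0,0,94,0,0,0],[0,0,0,94,0,0,0]]'; python3 -m jog '[[0.8,0,0,0,0,0,0],[0.8,0,0,0,0,0,0],[0.8,0,0,0,0,0,0],[0.8,0,0,0,0,0,0],[0.8,0,0,0,0,0,0],[0.8,0,0,0,0,0,0]]'
```

```text
time: 27.15
eef_pos: [0.427, 0.1271, 0.037]
tcp_rot: [0.289, 0.957, 0.001, 0.001]
contact_force: [-0.2, 0.3, 0.2]
opening: 1.003
finger_force: 0.0
time: 27.75
eef_pos: [0.4262, 0.127, 0.0364]
tcp_rot: [0.289, 0.957, 0.0, 0.001]
contact_force: [-1.0, 0.9, 5.5]
opening: 0.476
finger_force: 39.5
```

```bash
python3 -m jog '[[0.8,0,0,-5,0,0,0],[0.8,0,0,-25,0,0,0],[0.8,0,0,-75,0,0,0],[0.8,0,0,-125,0,0,0],[0.8,0,0,-175,0,0,0],[0.8,0,0,-225,0,0,0],[0.8,0,0,-235,0,0,0],[0.8,0,0,-235,0,0,0]]'; python3 -c "
from h import *
print(togo([.616,.2864,.27],.984))"
```

```text
time: 28.55
eef_pos: [0.4262, 0.1269, 0.2726]
tcp_rot: [0.289, 0.957, 0.001, 0.002]
contact_force: [-1.3, 0.2, -2.3]
opening: 0.477
finger_force: 40.0
[array([-69.8, 237.9,   3.5]), ('turn about tool z', np.float64(0.0))]
```

```bash
python3 -m jog '[[0.8,-70,238,0,0,0,0],[0.8,-70,238,0,0,0,0],[0.8,-70,238,0,0,0,0],[0.8,-70,238,0,0,0,0],[0.8,-70,238,0,0,0,0],[0.8,-70,238,0,0,0,0],[0.8,-70,238,50,0,0,0],[0.8,-70,238,100,0,0,0],[0.8,-70,238,140,0,0,0],[0.8,-70,238,165,0,0,0],[0.8,-70,238,165,0,0,0],[0.8,-70,238,165,0,0,0]]'; python3 -c "
from h import *
import cv2
print(togo([.616,.2864,.045],.984))
c=imaging.read_camera('side');b=imaging.read_camera('top')['image'][160:240,100:180]
cv2.imwrite('pics/p4.png',cv2.resize(np.vstack([c['image'][140:190,200:280],b]),None,fx=4.6,fy=4.6,interpolation=2))"
```

```text
time: 29.75
eef_pos: [0.614, 0.2857, 0.1035]
tcp_rot: [0.289, 0.957, -0.001, -0.002]
contact_force: [0.0, -0.4, 0.0]
opening: 0.47
finger_force: 40.4
[array([-1.4,  1.9, 58.5]), ('turn about tool z', np.float64(-0.0))]
```

View pics/p4.png

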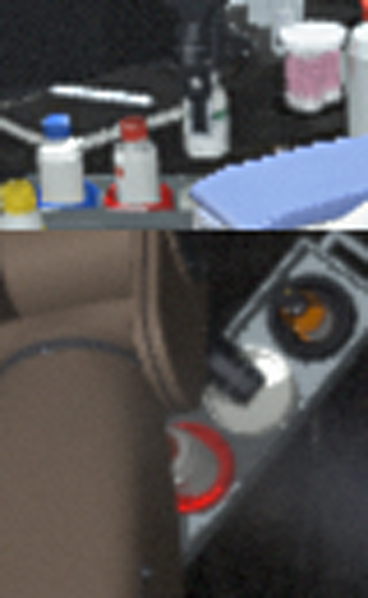

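Blue and red stand in their holders, and white hangs above the white holder. I'll lower it.

```bash
python3 -m jog '[[0.8,0,0,20,0,0,0],[0.8,0,0,40,0,0,0],[0.8,0,0,50,0,0,0],[0.8,0,0,55,0,0,0],[0.8,0,0,55,0,0,0],[0.8,0,0,55,0,0,0]]'; python3 -c "
from h import *
print(togo([.616,.2864,.045],.984))"
```

```text
time: 30.45
eef_pos: [0.6163, 0.2866, 0.0518]
tcp_rot: [0.289, 0.957, 0.001, 0.001]
contact_force: [0.3, 0.1, -1.0]
opening: 0.472
finger_force: 40.4
[array([ 0.2, -0.3,  6.7]), ('turn about tool z', np.float64(0.0))]
```

```bash
python3 -m jog '[[0.8,0,0,2,0,0,0],[0.8,0,0,4,0,0,0],[0.8,0,0,6,0,0,0],[0.8,0,0,7,0,0,0],[0.8,0,0,7,0,0,0],[0.8,0,0,7,0,0,0]]'
```

```text
time: 31.05
eef_pos: [0.6158, 0.2864, 0.045]
tcp_rot: [0.289, 0.957, -0.0, 0.0]
contact_force: [-2.9, -0.9, 5.0]
opening: 0.476
finger_force: 41.0
```

```bash
python3 -m jog '[[0.5,0,0,-1,0,0,0],[0.2,0,0,-1,0,0,0],[0,0,0,-1,0,0,0],[0,0,0,-1,0,0,0],[0,0,0,-1,0,0,0],[0,0,0,-20,0,0,0],[0,0,0,-60,0,0,0],[0,0,0,-110,0,0,0],[0,0,0,-160,0,0,0],[0,0,0,-210,0,0,0],[0,0,0,-235,0,0,0],[0,0,0,-235,0,0,0]]'; python3 -m jog '[[0,-76,-413,0,0,0,0],[0,-76,-413,0,0,0,0],[0,-76,-413,0,0,0,0],[0,-76,-413,0,0,0,0],[0,-76,-413,0,0,0,0],[0,-76,-413,0,0,0,0],[0,-76,-413,0,0,0,0],[0,-76,-413,0,0,0,0],[0,-76,-413,0,0,0,0],[0,-76,-413,0,0,0,0]]'; python3 -c "
from h import *
import cv2
c=imaging.read_camera('side')['image'];b=imaging.read_camera('top')['image']
cv2.imwrite('pics/f1.png',cv2.resize(b[155:270,100:220],None,fx=5,fy=5,interpolation=2))
cv2.imwrite('pics/f2.png',cv2.resize(c[140:290,190:340],None,fx=4,fy=4,interpolation=2))"
```

```text
time: 32.25
eef_pos: [0.6177, 0.2871, 0.2876]
tcp_rot: [0.289, 0.957, 0.004, 0.006]
contact_force: [0.4, -0.2, 1.0]
opening: 0.999
finger_force: 0.0
time: 33.25
eef_pos: [0.4486, -0.1015, 0.2777]
tcp_rot: [0.291, 0.957, -0.0, -0.001]
contact_force: [0.1, -0.0, 0.7]
opening: 1.005
finger_force: 0.0
```

View pics/f1.png

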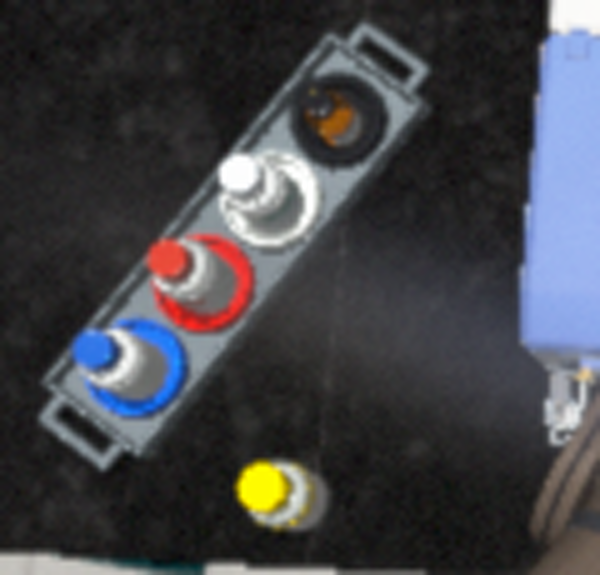

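View pics/f2.png

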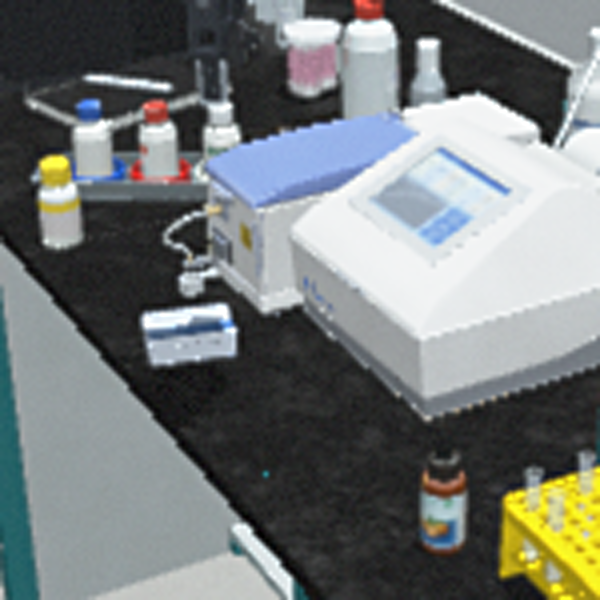

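All four stand upright, and the yellow and dropper bottles haven't moved. I'll check the centring from the cap pixels blue (97,349), red (169,260), white (240,175) and brown (321,101).

```bash
python3 -c "
from h import *
d=imaging.read_camera('top');q=lambda X,o:(X+.5)/5-.5+o
S=dict(b=(.4961,.3661),r=(.556,.3262),w=(.616,.2864),k=(.6759,.2465))
for n,X,Y,z in [('b',97,349,.0965),('r',169,260,.0965),('w',240,175,.0965),('k',321,101,.0715)]:
  p=ray(d,q(X,100),q(Y,155),z)[:2];print(n,p.round(4),((p-S[n])*1000).round(1))
"
```

```text
b [0.4957 0.3629] [-0.4 -3.2]
r [0.5558 0.3243] [-0.2 -1.9]
w [0.6142 0.2854] [-1.8 -1. ]
k [0.6737 0.2459] [-2.2 -0.6]
```

All are within about 4 mm of centre, against a 12 mm tolerance, so I'm handing in.

```bash
python3 -c "
from plant import workorder
print(workorder.sign_off())"
```

```text
the job is handed in; nothing more can be done
None
```

The red, blue, white and brown bottles stand upright in their matching holders, within about 4 mm of centre by the top camera; the yellow and dropper bottles look unmoved, and the job is handed in, though the sign-off gave no verdict.

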